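# Sweep the off-cuts out of the drill vise

## Robot

A 7-joint arm with a two-finger parallel gripper is mounted at the origin on the work surface. World frame = base frame: x ahead of the robot, y to its left, z up, the work surface at z = 0. Lengths are in m, angles in rad, forces in N, time in s.
With the tool pointing down it reaches from about 0.375 to 0.925 m from the base axis. Payload 3.1 kg.
Tool frame: the origin (TCP) lies between the finger pads; the fingertips stand 19 mm ahead of it and the grasp point (between the pads) is the TCP; z points along the fingers, y is the direction in which the jaws open and shut (so a half turn about z gives the same grasp; the last joint's range is limited). The gripper opens to 85 mm and grips with 20 to 120 N. Pads are 22 mm wide; open, the fingers measure 114 mm over their backs; the gripper's body (76 mm by 85 mm) begins 54 mm behind the grasp point. The pads swing forward as they close: fully open they stand 13 mm farther back than shut.
Start: joints at [1.014, 0.383, 0.044, 1.598, -0.018, 1.161, -0.05], TCP at [0.288, -0.583, 0.25] pointing down, gripper open.
Joint ranges: [-2.61, 2.61], [-0.41, 2.15], [-1.48, 1.57], [0, 2.5], [-1.57, 4.71], [0.05, 1.97], [-2.85, 2.85]. Speed limits (rad/s): [2.79, 2.79, 3.14, 3.14, 3.14, 3.14, 3.14].

## Interface

Orientations are given as a unit quaternion [x, y, z, w].
In Python, from bench import move_ptp, movel, move_j, move_gripper, pause, inverse_kinematics, read_camera, camera_params, MotionError, sign_off, look_for, tip_of, read_time_s, read_qpos, read_joint_vel, read_effort, read_eef_pos, read_tcp_rot, read_ft_force, read_ft_torque, read_finger_gap gives the robot as it stands. Calls block until the motion is done:
- move_ptp(position, orientation): joint-space move of the TCP to a pose.
- movel(position, orientation=None, speed=0.15): straight line of the TCP; orientation=None keeps the orientation; speed is the mean speed in m/s.
- move_j(angles): joint-space move.
- move_gripper(opening, effort=None): finger opening in m; effort is the grip in N (None keeps the last); returns when the fingers have stopped.
- pause(seconds).
- inverse_kinematics(position, orientation): joint angles nearest the present ones, or None.
- read_camera(name): name is "scene" or "top" or "wrist"; returns the picture (400x640x3 uint8, red, green, blue); there is no depth.
- camera_params(name): a dict with "K" (3x3 intrinsics, pixels), "camera_from_world" (4x4, takes a point from world to camera coordinates). Camera axes: x right, y down, z forward; pixel columns grow to the right and rows downward; lengths in m; the calibration is good to about 2 mm. A picture is of the moment at which its call begins: read the wrist's pose just before it. camera_params takes no time and is no camera call; for the wrist camera it gives the pose at the moment of the call.
A pose or a line that the arm cannot do raises MotionError and nothing moves.
- sign_off(): hands the job in, once; it reports no verdict.
Trained networks look in the newest picture that a camera, given by its name, has taken for a name from the list of things; names that differ only in an ending like _2 or _b are one class to them, and where a whole thing is asked for, a point or a joint stands for the part that bears it (a point fixed in the world has none). Each returns a list of dicts, best first, with "confidence" (0 to 1); they miss things now and then, are a little off and sometimes report something else, mostly with a low value. They report only what shows in the picture. A call takes as long as a camera call. They do not tell look-alikes from the thing itself.
- look_for(camera, name): "at" ([column, row] in pixels, amid what is visible of it).
- tip_of(camera, name): "at" ([column, row] in pixels: a listed point, or the origin of a listed thing).
Readings, each from a call of its own:
- read_time_s(): time.
- read_qpos(): joint angles.
- read_joint_vel(): joint speeds.
- read_effort(): joint torques, N m.
- read_eef_pos(): TCP position.
- read_tcp_rot(): TCP orientation.
- read_ft_force(): force on the tool from outside, world axes, zero at the start.
- read_ft_torque(): the same for the moment, N m.
- read_finger_gap(): finger opening in m.
Only numpy, scipy, OpenCV 4.12 (cv2) and the standard library are available. Lean on these libraries where they do the work, as an engineer would, in place of code of your own. Each camera call takes 0.05 s, during which the arm holds its last target. There are 200 camera calls.

## Task

Swing the bench magnifier to the robot's left, right round to its stop, so that it no longer hangs over the vise. Then take the chip brush lying on the bench and, with its bristles bearing lightly on the vise bed, sweep all four metal off-cuts out from between the jaws into the tray against the vise. Do not touch the off-cuts with the gripper or disturb the other things on the bench; when the vise is clear, lay the brush flat on the bench again.

Things in the scene. Friction and masses are not known exactly. Their poses are not given: they have to be found in the camera images.
- vise: fixed blue drill-press vise, bolted down. Origin: bench level, below the middle of the bed. Its x axis runs along the open gap between the jaws and points to the tray; y points to the fixed jaw. The fixed jaw's steel face is the plane y = +40 mm; jaws are 100 mm long (x from -50 to +50 mm) and their tops are 74 mm above the bench. The screw block and T-bar reach y = -150 mm and are 70 mm high
- vise_bed: the vise's flat bed, on which the off-cuts lie; fixed. Origin on its top surface, 40 mm above the bench, straight above the vise's origin, same axes. It ends at x = -55 mm (robot's side) and x = +55 mm (tray side), where it drops straight down
- vise_jaw (a joint): position of the moving jaw, m, stiff, to be left alone. Its steel face is the plane y = -(16 mm + this value) in the vise's frame, so the gap is 56 mm + this value (56 to 68 mm)
- tray: loose dark steel tray, 0.5 kg, 110 mm (x) by 150 mm (y), 24 mm high, 3 mm walls and floor, pushed up to the bed's end on the vise's +x side (gap about 2 mm). Origin under its centre, same axes as the vise
- scrap_block: loose metal off-cut lying on the vise bed between the jaws; origin under its centre (on the bed at start); brass block 13 x 11 x 10 mm, 12 g
- scrap_slug: loose metal off-cut lying on the vise bed between the jaws; origin under its centre (on the bed at start); round steel slug, 15 mm across, 9 mm high, 12 g
- scrap_bar: loose metal off-cut lying on the vise bed between the jaws; origin under its centre (on the bed at start); dark steel bar end 16 x 9 x 10 mm, 12 g
- scrap_angle: loose metal off-cut lying on the vise bed between the jaws; origin under its centre (on the bed at start); L-shaped steel piece 15 x 14 x 10 mm, 11 g
- brush: loose chip brush lying flat, 0.07 kg. Origin under the handle, 80 mm from its end, near the centre of mass; x points to the bristles, y across, z up. All centred on y = 0, z = 8 mm: wooden handle 16 mm thick, 18 mm wide (x -80 to +7 mm), then 24 mm wide (to 43 mm); steel ferrule 40 mm wide, 14 mm thick (39 to 75 mm); then bristles. Hard pressing swivels it in the fingers
- brush_ferrule (a point): middle of the ferrule's mouth (brush x = 75 mm, z = 8 mm). From it stand the bristles, 38 mm wide, 10 mm thick, worn to 26 to 36 mm long: not reported, to be felt. They bend like a spring about here (1.2 N m/rad, 1 to 2 N per mm at the tip). To reach the bed with the hand above the jaws, hold the brush sloping about 45 degrees, bristles lowest
- magnifier_arm (a joint): swing of the magnifier's arm, rad; grows as the head swings to the robot's left (clockwise from above); starts between 0 and 0.3 over the vise; its stop is at 1.0. A slightly stiff hinge: about 1 N at the head moves it, and it stays where it is left
- lens (a point): centre of the magnifier's round head: 120 mm across, 24 mm thick (12 mm above and below this point), 200 mm above the bench. A level arm 16 mm wide carries it from a pivot post: the vertical pivot axis lies 305 mm from here along this point's own +x axis. The post is fixed, 20 mm thick, 260 mm high, beyond the vise to the left. The head may be pushed by its rim
- pot: to be left alone: open blue plastic pot, 72 mm across and 80 mm high, three thin sticks standing in it up to 170 mm; origin under its centre
- syringe: to be left alone: small plastic syringe lying down, 145 mm long; origin under its middle
- pliers: to be left alone: pliers with red grips lying down, 155 mm long; origin under the pivot
- tweezers: to be left alone: steel tweezers lying down, 145 mm long; origin under their middle
- oil_bottle: to be left alone: clear oil bottle, 42 mm across, 105 mm high; origin under its centre
- paste_jar: to be left alone: amber jar with a white cap, 56 mm across, 45 mm high; origin under its centre
- screwdriver: to be left alone: screwdriver lying down, 190 mm long; origin under its middle
Mind the look-alikes: they are no part of the job. There is more than one size of the brush; the job needs the largest.

How it is judged:
On the way, in this order (a step that is already met when the one before it is completed fails the run):
1. the magnifier is swung left to its stop (value of joint magnifier_arm above 0.93 rad), for 0.1 s.
2. the bristles bear on the vise bed between the jaws (contact force between brush and vise_bed above 0.4 N and y of brush_ferrule in the frame of vise between -0.028 and 0.04 m), for 0.15 s.
3. all four off-cuts lie in the tray (x of scrap_block in the frame of tray between -0.053 and 0.053 m and y of scrap_block in the frame of tray between -0.073 and 0.073 m and z of each of scrap_block, scrap_slug, scrap_bar, scrap_angle in the frame of tray below 0.03 m and x of scrap_slug in the frame of tray between -0.053 and 0.053 m and y of scrap_slug in the frame of tray between -0.073 and 0.073 m and x of scrap_bar in the frame of tray between -0.053 and 0.053 m and y of scrap_bar in the frame of tray between -0.073 and 0.073 m and x of scrap_angle in the frame of tray between -0.053 and 0.053 m and y of scrap_angle in the frame of tray between -0.073 and 0.073 m), for 0.1 s.
At the end, for the whole second after the job is handed in: all four off-cuts lie in the tray (origins inside its walls, under 30 mm above its underside), the brush lies flat on the bench (within 7 degrees of level, origin under 22 mm up), the magnifier is still at its stop on the left (joint above 0.9 rad) and all is at rest (all of step 3 and linear speed of each of scrap_block, scrap_slug, scrap_bar, scrap_angle, brush below 0.03 m/s and height (world z) of brush below 0.022 m and angle between brush's own x axis and vertical between 1.45 and 1.69 rad and value of joint magnifier_arm above 0.9 rad); the robot touches nothing.
It fails at once if the brush is pressed on the vise harder than 15 N (contact force between brush and vise above 15 N).
It fails at once if an off-cut is touched by the gripper or the arm (contact force between any of the fingers, the arm and scrap_block above 0.3 N or contact force between any of the fingers, the arm and scrap_slug above 0.3 N or contact force between any of the fingers, the arm and scrap_bar above 0.3 N or contact force between any of the fingers, the arm and scrap_angle above 0.3 N).
It fails at once if another thing on the bench is disturbed (moved more than 25 mm) (distance of any of pot, syringe, pliers, tweezers, oil_bottle, paste_jar, screwdriver from where it was at the start of the episode above 0.025 m).
It also fails if it takes over 72 s, if anything falls off the work surface, if the arm or the gripper's body presses on something with over 40 N, if the wrist force passes 120 N, or if a joint passes its speed limit or range.

## Working session

There is one attempt and no reset: what is moved stays moved. The work goes in short steps, each a Python script; the robot and the scene stay as the last script left them, time stands still between calls to the robot, and variables do not carry over. Pictures are saved under pics/ and viewed, about 8 in all and at most 12, crops included, and the job is handed in when it is done.

```bash
mkdir -p pics; ls
cat > h.py <<'E'
import numpy as np, cv2
from bench import *
from scipy.spatial.transform import Rotation as R
def px2w(cam,uv,z,P=None):
    P=P or camera_params(cam); K=np.array(P["K"]);T=np.array(P["camera_from_world"])
    d=T[:3,:3].T@np.linalg.inv(K)@np.array([uv[0],uv[1],1.]); c=-T[:3,:3].T@T[:3,3]
    return c+d*(z-c[2])/d[2]
def w2px(cam,p,P=None):
    P=P or camera_params(cam); K=np.array(P["K"]);T=np.array(P["camera_from_world"])
    q=K@(T[:3,:3]@np.asarray(p,float)+T[:3,3]); return q[:2]/q[2]
def save(cam,name,crop=None,s=1):
    im=read_camera(cam)[:,:,::-1].copy()
    if crop: a,b,c,d=crop; im=im[b:d,a:c]
    if s!=1: im=cv2.resize(im,None,fx=s,fy=s,interpolation=cv2.INTER_CUBIC)
    cv2.imwrite("pics/"+name,im)
E
python3 - <<'E'
from h import *
a=read_camera("top");
names=["vise","vise_bed","tray","brush","brush_ferrule","lens","magnifier_arm","pot","syringe","pliers","tweezers","oil_bottle","paste_jar","screwdriver","scrap_block","scrap_slug","scrap_bar","scrap_angle"]
for cam in("top","scene"):
    save(cam,cam+"0.png",s=1.25)
    for n in names:
        for f in(look_for,tip_of):
            if cam=="scene" and f is look_for: continue
            try:r=f(cam,n)
            except Exception as e: print(cam,n,f.__name__,e);continue
            print(cam,n,f.__name__,[(np.round(d["at"]).astype(int).tolist(),round(d["confidence"],2),np.round(px2w(cam,d["at"],0.2 if n=="lens" else 0.04 if n[:2]=="sc" and n!="screwdriver" else 0.008 if 'brush' in n else 0)[:2],3).tolist()) for d in r[:4]])
for c in("top","scene"):
    P=camera_params(c);T=np.array(P["camera_from_world"]);print(c,-T[:3,:3].T@T[:3,3],P["K"][0])
print(read_time_s(),read_tcp_rot())
E
```

```text
pics
top vise call [([320, 217], 0.67, [0.521, 0.002])]
top vise call [([295, 215], 0.74, [0.533, 0.084]), ([416, 211], 0.55, [0.518, -0.317])]
top vise_bed call [([316, 221], 0.94, [0.509, 0.014])]
top vise_bed call []
top tray call [([297, 175], 0.58, [0.67, 0.067]), ([308, 224], 0.49, [0.499, 0.044])]
top tray call [([297, 178], 0.71, [0.66, 0.07])]
top brush call [([425, 204], 0.85, [0.539, -0.35]), ([362, 192], 0.7, [0.592, -0.146]), ([457, 262], 0.49, [0.342, -0.429])]
top brush call [([415, 209], 0.84, [0.522, -0.315]), ([371, 185], 0.66, [0.616, -0.177]), ([448, 258], 0.59, [0.356, -0.4])]
top brush_ferrule call [([427, 203], 0.96, [0.54, -0.357]), ([462, 258], 0.56, [0.352, -0.446])]
top brush_ferrule call [([464, 257], 0.79, [0.354, -0.453]), ([433, 194], 0.76, [0.571, -0.38])]
top lens call [([282, 197], 0.82, [0.549, 0.106])]
top lens call [([290, 204], 0.69, [0.528, 0.084]), ([200, 231], 0.54, [0.47, 0.34]), ([432, 196], 0.18, [0.524, -0.319])]
top magnifier_arm call [([284, 200], 0.74, [0.587, 0.115])]
top magnifier_arm call it knows: brush, brush_ferrule, lens, oil_bot
[... 2290 characters left out ...]
, [0.509, 0.062]), ([417, 274], 0.52, [0.479, 0.281]), ([432, 245], 0.52, [0.364, 0.24])]
scene oil_bottle call [([432, 242], 0.9, [0.353, 0.23])]
scene paste_jar call [([469, 354], 0.57, [0.579, 0.51])]
scene screwdriver call [([234, 161], 0.74, [0.537, -0.486])]
scene scrap_block call []
scene scrap_slug call [([345, 242], 0.46, [0.563, 0.095])]
scene scrap_bar call [([352, 230], 0.56, [0.516, 0.077])]
scene scrap_angle call [([339, 244], 0.41, [0.581, 0.091])]
top [0.28428875 0.0157267  1.34802343] [413.45540996   0.         322.56655137]
scene [1.21770244 0.74738888 0.93161584] [473.21439873   0.         321.74258705]
2.75 [ 9.73793306e-01  2.27434818e-01  1.05447362e-05 -1.96070952e-05]
```

View pics/top0.png

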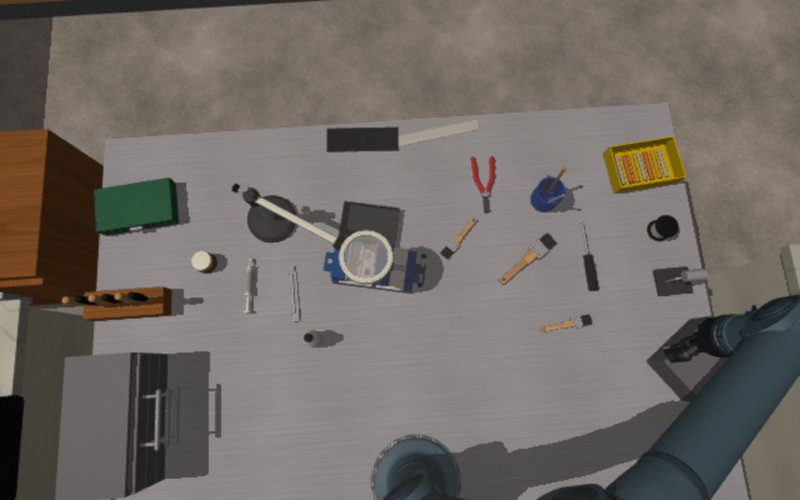

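View pics/scene0.png

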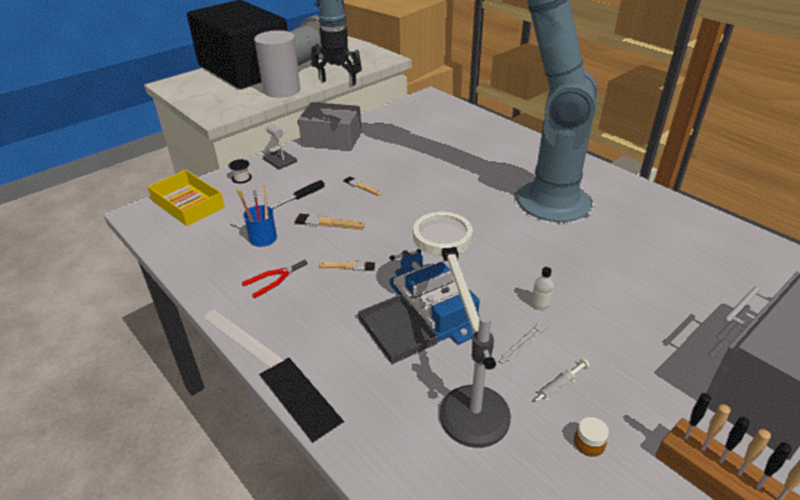

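The largest brush is the one at top-image (422,207) (527,258 in the enlarged view). The look-alikes, both much smaller, are at about (367,189) and (453,259). The lens is at about (292,205), the post base at about (216,174), and the vise runs with x away from the robot. Next is the pivot geometry.

Run:
```python
from h import *
for c,uv,z in [("top",(292,205),.2),("scene",(354.5,185),.2),("top",(216,174.5),0),("scene",(380.5,332),0),("top",(272,192),.2),("top",(206.5,160),.2),("scene",(358,205),.2),("scene",(382,258),.2),("scene",(388,258),.26),("top",(200,155),.26)]:
    print(c,uv,z,px2w(c,uv,z).round(3))
save("top","crop1.png",(180,130,480,290),2.6)
```

```text
top (292, 205) 0.2 [0.525 0.08  0.2  ]
scene (354.5, 185) 0.2 [0.517 0.079 0.2  ]
top (216, 174.5) 0 [0.691 0.341 0.   ]
scene (380.5, 332) 0 [ 0.681  0.337 -0.   ]
top (272, 192) 0.2 [0.567 0.134 0.2  ]
top (206.5, 160) 0.2 [0.676 0.32  0.2  ]
scene (358, 205) 0.2 [0.567 0.142 0.2  ]
scene (382, 258) 0.2 [0.656 0.301 0.2  ]
scene (388, 258) 0.26 [0.693 0.346 0.26 ]
top (200, 155) 0.26 [0.671 0.321 0.26 ]
```

View pics/crop1.png

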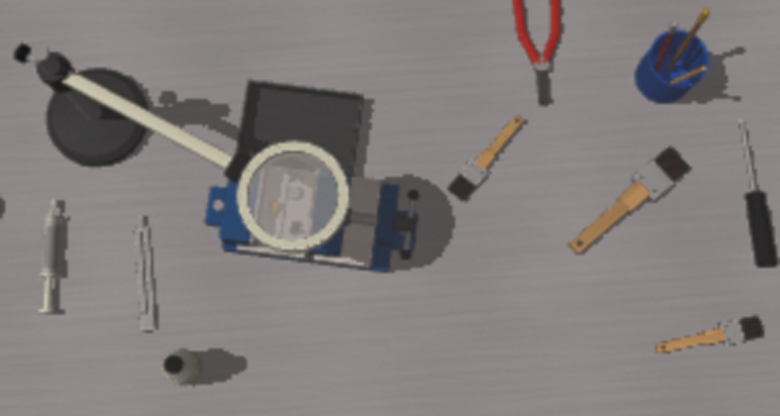

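Confirmed by the crop: the largest brush runs from its handle end at about (401,225) to its bristle tip at about (441,192). The two independent pivot and lens estimates agree with the 305 mm radius. I'll swing the magnifier now.

Run:
```python
from h import *
print(read_time_s())
q=[1,0,0,0]; piv=np.array([.686,.338]); phi0=np.arctan2(-.258,-.164)
def F(phi,off,z=.197): 
    a=phi+off; return [piv[0]+.305*np.cos(a),piv[1]+.305*np.sin(a),z]
off=2*np.arcsin(.077/.61)
s=F(phi0,off+.14)
move_gripper(0.0)
for p in (s,F(phi0-.5,off),F(phi0-.95,off)): print(np.round(p,3),np.round(inverse_kinematics(p,q),2))
move_ptp([s[0],s[1],.26],q); movel(s,speed=.2)
print(read_time_s(),read_ft_force())
prev=np.array(read_ft_force())
for d in np.arange(-.1,1.15,.07):
    movel(F(phi0-d,off),speed=.12)
    f=np.array(read_ft_force()); print(round(d,2),f.round(1),read_time_s())
    if np.linalg.norm(f[:2]-prev[:2])>9: print("stop");break
im=save("top","afterswing.png",(130,120,430,330),2.6)
for n in("lens",): print([(d["at"],d["confidence"],px2w("top",d["at"],.2).round(3)) for d in tip_of("top",n)])
print(read_time_s())
```

```text
2.8
[0.633 0.038 0.197] [ 0.17  0.43 -0.37  1.67  0.18  1.07 -1.83]
[0.464 0.128 0.197] [ 0.32  0.19 -0.72  2.02  0.15  0.99 -2.05]
[0.395 0.246 0.197] [ 0.38  0.25 -1.11  2.04  0.26  1.01 -2.43]
6.55 [ 0.10017484  0.15049032 -0.12169155]
-0.1 [0.  0.5 0.1] 6.8
-0.03 [0.9 1.2 0.2] 7.125
0.04 [ 0.2 -0.1 -0.3] 7.45
0.11 [ 0.3 -0.7 -0.2] 7.775
0.18 [-0.   0.2  0.4] 8.1
0.25 [-0.7 -0.5 -0.2] 8.425
0.32 [-0.3 -0.1  0.9] 8.75
0.39 [ 0.3 -0.6  0.4] 9.075
0.46 [ 0.3 -0.5 -0.2] 9.4
0.53 [ 0.4 -0.8  0.3] 9.725
0.6 [ 0.4 -0.   0.3] 10.05
0.67 [-0.1 -0.6  0. ] 10.375
0.74 [-0.2  0.  -1.5] 10.7
0.81 [-0.2  0.1  0. ] 11.025
0.88 [ 3.9 -4.8 -1.1] 11.35
0.95 [ 10.4 -38.   13.4] 11.675
stop
[([215.3, 261.7], 0.84, array([0.382, 0.299, 0.2  ]))]
11.775
```

Run:
```python
from h import *
p=np.array(read_eef_pos()); q=[1,0,0,0]
movel(p+[.02,-.09,0],speed=.2)
move_gripper(.085)
move_ptp([.47,-.02,.30],q)
P=camera_params("wrist");save("wrist","w1.png",s=1.25)
for n in ["vise","vise_bed","tray","scrap_block","scrap_slug","scrap_bar","scrap_angle"]:
    print(n,[(np.round(d["at"]).astype(int).tolist(),round(d["confidence"],2),px2w("wrist",d["at"],0 if n in("vise","tray") else .04,P).round(3)[:2]) for d in tip_of("wrist",n)[:3]])
T=np.array(P["camera_from_world"]);print(-T[:3,:3].T@T[:3,3],T[:3,:3].round(2))
print(read_time_s(),read_ft_force(),read_qpos())
read_camera("top")
for n in ["lens","vise","tray","vise_bed"]:print(n,[(d["at"],round(d["confidence"],2),px2w("top",d["at"],.2 if n=="lens" else 0).round(3)) for d in tip_of("top",n)])
```

```text
vise [([245, 118], 0.83, array([0.537, 0.089])), ([521, 135], 0.57, array([ 0.513, -0.321]))]
vise_bed [([240, 121], 0.65, array([0.534, 0.086]))]
tray [([247, 33], 0.91, array([0.647, 0.076])), ([37, 142], 0.52, array([0.502, 0.404])), ([522, 133], 0.24, array([ 0.516, -0.323]))]
scrap_block [([218, 116], 0.41, array([0.54 , 0.114])), ([241, 138], 0.32, array([0.512, 0.086]))]
scrap_slug []
scrap_bar [([240, 139], 0.58, array([0.51 , 0.087]))]
scrap_angle [([241, 84], 0.63, array([0.581, 0.081]))]
[ 0.54828987 -0.01868424  0.42406305] [[ 0.   -1.   -0.  ]
 [-0.95 -0.    0.31]
 [-0.31  0.   -0.95]]
14.475 [ 0.13674473 -0.27548187  0.44207274] [ 0.33527457  0.0130223  -0.38208231  1.93813106  0.00502064  1.19231763
 -1.61784898]
lens [([217.8, 257.8], 0.97, array([0.392, 0.292, 0.2  ])), ([196.8, 228.8], 0.66, array([0.476, 0.349, 0.2  ]))]
vise [([296.4, 212.6], 0.65, array([0.54 , 0.078, 0.   ]))]
tray [([295.1, 178.8], 0.94, array([0.657, 0.075, 0.   ]))]
vise_bed [([292.7, 212.4], 0.97, array([0.542, 0.09 , 0.   ])), ([432.7, 195.2], 0.47, array([ 0.567, -0.381,  0.   ])), ([167.8, 208.9], 0.26, array([0.583, 0.502, 0.   ]))]
```

View pics/w1.png

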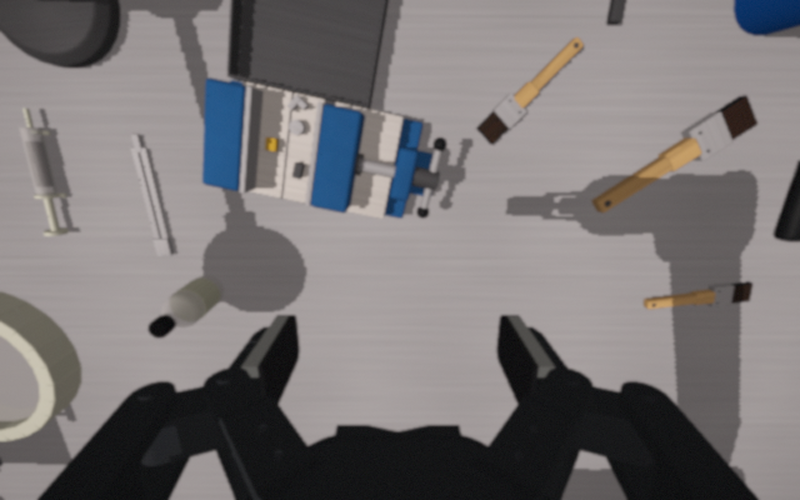

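The wrist view shows the lens gone from over the vise. The four off-cuts are the block (272,145), angle (300,103), slug (298,127) and bar (299,170). The vise is slightly yawed and the tray is at the top. I'll take a closer crop to get jaw lines.

Run:
```python
import cv2
im=cv2.imread("pics/w1.png"); im=cv2.resize(im[60:230,190:460],None,fx=2.9,fy=2.9,interpolation=cv2.INTER_CUBIC); cv2.imwrite("pics/w1c.png",im); print(im.shape)
```

```text
(493, 783, 3)
```

View pics/w1c.png

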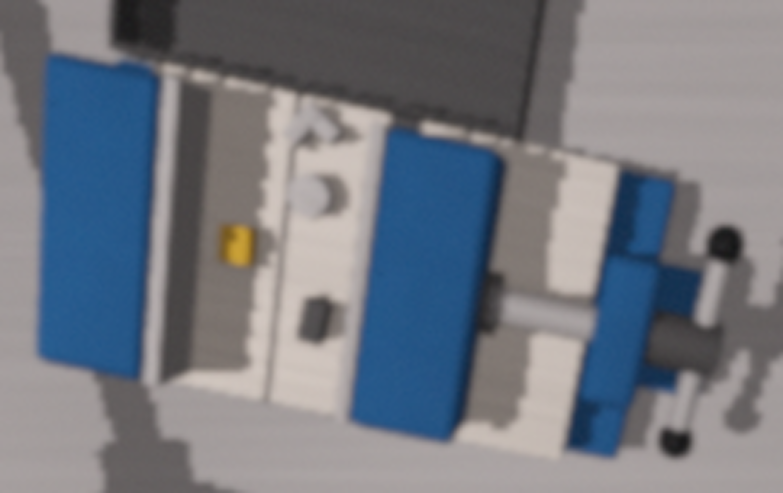

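Run:
```python
from h import *
P=camera_params("wrist")
def c(x,y,z): return px2w("wrist",((x/2.9+190)/1.25,(y/2.9+60)/1.25),z,P)[:2]
for nm,a,b,z in [("fix",(182,72),(162,381),.074),("mov",(369,118),(337,412),.074),("nearbed",(190,386),(330,412),.04),("farbed",(205,75),(290,92),.04),("blueL",(48,55),(38,358),.074),("bedgroove",(295,95),(267,400),.04)]:
    A,B=c(*a,z),c(*b,z); d=A-B; print(nm,A.round(4),B.round(4),np.linalg.norm(d).round(4),np.degrees(np.arctan2(d[1],d[0])).round(1))
for nm,a,z in [("angle",(315,128),.048),("slug",(316,193),.049),("bar",(316,320),.05),("block",(236,245),.05),("trayLnear",(112,47),.024),("trayRnear",(520,137),.024)]: print(nm,c(*a,z).round(4))
read_camera("wrist")
for n,f in [("brush",tip_of),("brush_ferrule",tip_of),("brush",look_for)]:
    print(n,[(np.round(d["at"]).astype(int).tolist(),round(d["confidence"],2),px2w("wrist",d["at"],0 if n=="brush" else .008,P).round(4)[:2]) for d in f("wrist",n)[:3]])
r=lambda x,y:px2w("wrist",(x/1.25,y/1.25),.012,P)[:2]
for p in [(600,205),(665,162),(694,146),(725,127),(747,114)]:print(p,r(*p).round(4))
```

```text
fix [0.5956 0.1132] [0.4978 0.1327] 0.0998 -11.3
mov [0.5821 0.0547] [0.4869 0.0728] 0.0969 -10.7
nearbed [0.4909 0.1371] [0.4809 0.0844] 0.0536 79.2
farbed [0.5992 0.1182] [0.5937 0.089 ] 0.0296 79.4
blueL [0.6005 0.1549] [0.5057 0.1745] 0.0968 -11.7
bedgroove [0.5928 0.0874] [0.4856 0.1082] 0.1092 -11.0
angle [0.5814 0.0792]
slug [0.5601 0.0804]
bar [0.5164 0.084 ]
block [0.5426 0.1103]
trayLnear [0.6105 0.1563]
trayRnear [0.5803 0.01  ]
brush [([545, 237], 0.93, array([ 0.3458, -0.4029])), ([426, 68], 0.87, array([ 0.6047, -0.1714])), ([520, 131], 0.69, array([ 0.5202, -0.3221]))]
brush_ferrule [([396, 94], 0.81, array([ 0.5714, -0.1298])), ([580, 236], 0.59, array([ 0.3507, -0.4526]))]
brush [([415, 84], 0.94, array([ 0.5847, -0.1573])), ([565, 237], 0.83, array([ 0.3456, -0.4368])), ([216, 116], 0.7, array([0.5406, 0.1294]))]
(600, 205) [ 0.4723 -0.2636]
(665, 162) [ 0.5224 -0.3299]
(694, 146) [ 0.5401 -0.3588]
(725, 127) [ 0.5606 -0.3883]
(747, 114) [ 0.5742 -0.4088]
```

Vise estimate: origin about (0.539,0.084), yaw −11.1°, moving-jaw face at y≈−20 mm. Brush: origin about (0.519,−0.325), heading about −55.5°. Next I check reachability of both sweep styles.

```bash
cat >> h.py <<'E'
VO=np.array([.539,.0837]); yaw=np.radians(-11.1)
ex=np.array([np.cos(yaw),np.sin(yaw),0]); ey=np.array([-np.sin(yaw),np.cos(yaw),0]); Z=np.array([0,0,1.])
def V(x,y,z): return np.array([VO[0],VO[1],0])+x*ex+y*ey+z*Z
def pose(tipx,tipy,tipz,L=.031,slope=45,g=(.02,.020),sx=1,push=1,gy=0):
    """TCP pose putting the bristles' lower corner at vise (x,y,z); sx: tool x = sx*brush x"""
    s=np.radians(slope); f=ex*push; by=ey*push
    bx=np.cos(s)*f-np.sin(s)*Z; bz=np.sin(s)*f+np.cos(s)*Z
    low=np.array([.075+L,0,.003 if push==1 else .003])
    O=V(tipx,tipy,tipz)-low[0]*bx-low[2]*bz
    p=O+g[0]*bx+gy*by+g[1]*bz
    Rm=np.column_stack([sx*bx,np.cross(-bz,sx*bx),-bz])
    return p,R.from_matrix(Rm).as_quat()
def down(a,sx=1):
    bx=np.array([np.cos(a),np.sin(a),0])
    return R.from_matrix(np.column_stack([sx*bx,np.cross(-Z,sx*bx),-Z])).as_quat()
E
python3 - <<'E'
from h import *
a=np.radians(-55.5);O=np.array([.519,-.325,0])
for sx in(1,-1):
    p=O+.02*np.array([np.cos(a),np.sin(a),0])+.02*Z
    j=inverse_kinematics(p,down(a,sx)); print("pick",sx,None if j is None else np.round(j,2))
    for push in(1,-1):
      for sl in(40,50):
        for t in((-.05,0,.08),(-.05,0,.04),(.065,.02,.04)):
            j=inverse_kinematics(*pose(*t,slope=sl,sx=sx,push=push)); print("push",push,"sx",sx,sl,t,None if j is None else np.round(j,2))
E
```

```text
pick 1 [ 0.58  0.63 -0.09  1.77  0.08  0.75 -2.1 ]
push 1 sx 1 40 (-0.05, 0, 0.08) [ 0.24  0.61 -0.53  1.74 -0.02  1.49 -2.06]
push 1 sx 1 40 (-0.05, 0, 0.04) [ 0.24  0.67 -0.52  1.75  0.01  1.43 -2.06]
push 1 sx 1 40 (0.065, 0.02, 0.04) [ 0.23  0.86 -0.56  1.43  0.1   1.59 -2.1 ]
push 1 sx 1 50 (-0.05, 0, 0.08) [ 0.25  0.73 -0.54  1.62 -0.04  1.67 -2.07]
push 1 sx 1 50 (-0.05, 0, 0.04) [ 0.25  0.79 -0.54  1.62 -0.01  1.61 -2.07]
push 1 sx 1 50 (0.065, 0.02, 0.04) [ 0.2   0.96 -0.53  1.28  0.05  1.79 -2.09]
push -1 sx 1 40 (-0.05, 0, 0.08) [ 0.14  0.18 -0.6   2.34  1.5   0.48 -0.38]
push -1 sx 1 40 (-0.05, 0, 0.04) [ 0.09  0.28 -0.55  2.36  1.72  0.52 -0.6 ]
push -1 sx 1 40 (0.065, 0.02, 0.04) [ 0.15  0.45 -0.54  2.11  1.66  0.52 -0.38]
push -1 sx 1 50 (-0.05, 0, 0.08) [ 0.07  0.18 -0.61  2.44  1.87  0.65 -0.81]
push -1 sx 1 50 (-0.05, 0, 0.04) [ 0.02  0.3  -0.57  2.45  2.02  0.73 -0.96]
push -1 sx 1 50 (0.065, 0.02, 0.04) [ 0.08  0.45 -0.51  2.22  2.04  0.66 -0.79]
pick -1 [ 0.76  0.65 -0.32  1.76  0.28  0.77  0.9 ]
push 1 sx -1 40 (-0.05, 0, 0.08) [ 0.23  0.61 -0.52  1.74 -0.02  1.
[... 174 characters left out ...]
sx -1 50 (-0.05, 0, 0.08) [ 0.23  0.72 -0.51  1.62 -0.05  1.67  1.08]
push 1 sx -1 50 (-0.05, 0, 0.04) [ 0.23  0.78 -0.51  1.63 -0.02  1.61  1.09]
push 1 sx -1 50 (0.065, 0.02, 0.04) [ 0.2   0.97 -0.54  1.28  0.05  1.79  1.05]
push -1 sx -1 40 (-0.05, 0, 0.08) [-1.65  0.52  1.4   2.4  -1.37  0.12 -0.88]
push -1 sx -1 40 (-0.05, 0, 0.04) [-1.28  0.36  0.93  2.41  2.04  0.14  2.04]
push -1 sx -1 40 (0.065, 0.02, 0.04) [-0.75  0.43  0.48  2.15  1.59  0.16  2.61]
push -1 sx -1 50 (-0.05, 0, 0.08) [-1.4   0.19  0.93  2.5   1.98  0.42  2.11]
push -1 sx -1 50 (-0.05, 0, 0.04) [-0.98  0.28  0.48  2.49  2.13  0.51  1.92]
push -1 sx -1 50 (0.065, 0.02, 0.04) [-1.2   0.61  0.93  2.27  2.87  0.24  1.12]
```

Run:
```python
from h import *
a=np.radians(-55.5);O=np.array([.519,-.325,0]);bx=np.array([np.cos(a),np.sin(a),0])
move_ptp(O-.01*bx+.16*Z,down(a,1))
P=camera_params("wrist");save("wrist","w2.png",s=1.25)
for n,f in [("brush",tip_of),("brush_ferrule",tip_of)]:
    print(n,[(np.round(d["at"]).astype(int).tolist(),round(d["confidence"],2),px2w("wrist",d["at"],0 if n=="brush" else .008,P).round(4)[:2]) for d in f("wrist",n)[:3]])
print([w2px("wrist",O+x*bx+.012*Z,P).round() *1.25 for x in(-.08,0,.02,.075,.106)],read_time_s())
np.savez("w2.npz",K=P["K"],T=P["camera_from_world"])
```

```text
brush [([181, 246], 0.85, array([ 0.6053, -0.1687])), ([490, 208], 0.82, array([ 0.3478, -0.4031])), ([324, 181], 0.68, array([ 0.5143, -0.3245]))]
brush_ferrule [([526, 166], 0.98, array([ 0.3569, -0.4552])), ([194, 288], 0.73, array([ 0.5665, -0.1338])), ([317, 106], 0.56, array([ 0.5629, -0.383 ]))]
[array([400., 315.]), array([400.  , 226.25]), array([401.25, 202.5 ]), array([401.25, 128.75]), array([401.25,  82.5 ])] 16.325
```

View pics/w2.png

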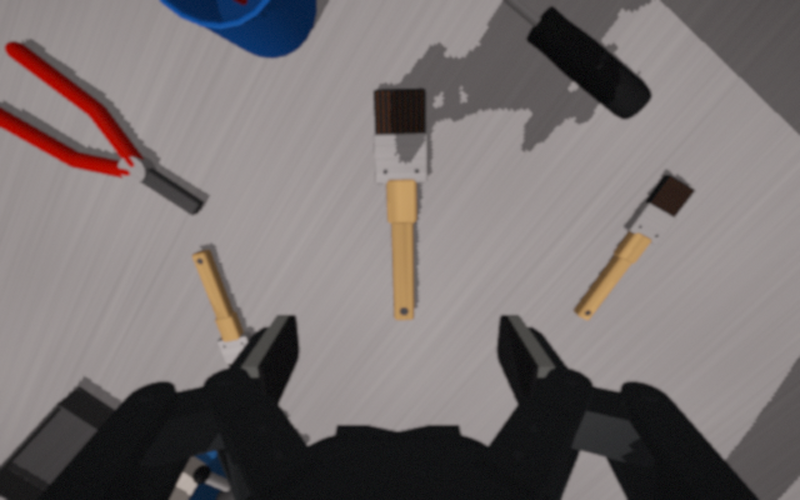

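The picture shows the large brush centred and vertical: handle end (403,320), ferrule mouth at row 134, bristle tip at row 88. That is about 3.5 mm nearer the handle end than assumed, and it makes the bristles about 31 mm long. I'll grasp it now.

Run:
```python
from h import *
a=np.radians(-54.8);bx=np.array([np.cos(a),np.sin(a),0]);a0=np.radians(-55.5)
O=np.array([.519,-.325,0])-.0035*np.array([np.cos(a0),np.sin(a0),0]); np.save("O.npy",O)
q=down(a,1); p=O+.02*bx
movel(p+.05*Z,q,speed=.2); f0=np.array(read_ft_force())
move_gripper(.05); movel(p+.020*Z,speed=.08); print("f",np.array(read_ft_force())-f0)
move_gripper(.0,80); print("gap",read_finger_gap(), np.array(read_ft_force())-f0)
movel(p+.17*Z,speed=.2); print("gap",read_finger_gap(),np.array(read_ft_force())-f0,read_time_s())
move_ptp(*pose(-.049,.002,.10)); pause(.3)
print(read_time_s(),read_ft_force(),read_qpos().round(2) if hasattr(read_qpos(),'round') else read_qpos())
P=camera_params("wrist");save("wrist","w3.png",s=1.25)
for n in ["brush_ferrule"]: print([(d["at"],d["confidence"]) for d in tip_of("wrist",n)])
read_camera("scene");read_camera("top")
M=V(-.049,.002,.10)
pp,_=pose(-.049,.002,.10); s=np.pi/4; bxx=np.cos(s)*ex-np.sin(s)*Z; bz=np.sin(s)*ex+np.cos(s)*Z
Mw=pp+.055*bxx-.012*bz
for c in("wrist","scene","top"): print(c,"pred ferrule",w2px(c,Mw).round(1),[(d["at"],round(d["confidence"],2)) for d in tip_of(c,"brush_ferrule")] if c!="wrist" else "")
```

```text
f [-1.46616123 -0.76931396  1.09418693]
gap 0.021865268127317455 [-0.6956568  -0.42979985  2.3310678 ]
gap 0.02155150588156013 [-0.22544909 -0.47490972 -0.4557518 ] 19.2667
21.2167 [-0.24354945 -0.69395414 -0.14863621] [ 0.17  0.62 -0.43  1.67 -0.09  1.61 -2.02]
[([316.5, 162.3], 0.62)]
wrist pred ferrule [317.8 159.2] 
scene pred ferrule [370.3 203.7] [([371.1, 204.6], 0.65), ([352.2, 247.3], 0.62), ([281.0, 145.8], 0.57), ([291.7, 213.5], 0.48), ([318.0, 263.1], 0.34), ([235.4, 162.9], 0.25)]
top pred ferrule [288.3 227.5] [([289.7, 224.5], 0.81), ([463.8, 257.9], 0.61)]
```

View pics/w3.png

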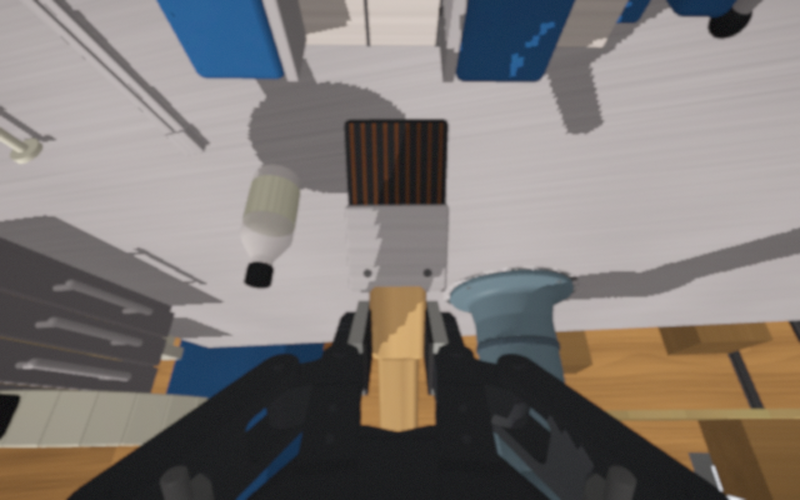

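The grasp is straight: ferrule mouth at (397,205), bristle tips at row 119, jaws ahead with the fixed-jaw edge at (299,78) and the moving-jaw edge at (443,82). I'll refine from these pixels, then feel for the bed.

Run:
```python
from h import *
P=camera_params("wrist")
p,_=pose(-.049,.002,.10); pa=np.array(read_eef_pos()); print("tcp err",(pa-p).round(4))
s=np.pi/4; bxx=np.cos(s)*ex-np.sin(s)*Z; bz=np.sin(s)*ex+np.cos(s)*Z
# upper faces: ferrule top z=.015, bristle top z=.013 (mouth / tips)
for nm,row,z in(("mouth",205,.015),("tip",119.5,.013),("ferr back",287,.015)):
    xs=np.linspace(.02,.13,500); r=[w2px("wrist",pa+(x-.02)*bxx+(z-.020)*bz,P)[1]*1.25 for x in xs]; print(nm,"brush x",xs[np.argmin(abs(np.array(r)-row))].round(4))
for nm,u,v in(("fixed",299,79),("moving",441,82)):
    w=px2w("wrist",(u/1.25,v/1.25),.074,P); d=w-np.array([*VO,0]); print(nm,"vise x,y",(d@ex).round(4),(d@ey).round(4))
```

```text
tcp err [-0.  0.  0.]
mouth brush x 0.0738
tip brush x 0.1042
ferr back brush x 0.0403
fixed vise x,y -0.0527 0.0438
moving vise x,y -0.0542 -0.0167
```

```bash
sed -i 's/^VO=.*/VO=np.array([.539,.0837]); VO=VO-.0015*np.array([.9813,-.1925])+.002*np.array([.1925,.9813])/; s/L=.031/L=.0305/' h.py
cat >> h.py <<'E'
def F(n=6):
    a=[]
    for _ in range(n): a.append(read_ft_force()); pause(.02)
    return np.mean(a,0)
E
python3 - <<'E'
from h import *
print(read_time_s())
y=.0025
movel(*pose(-.047,y,.055),speed=.15); pause(.15); f0=F(8); print("base",f0.round(2))
z=.046
while z>.030:
    movel(*pose(-.047,y,z),speed=.03); f=F(4)-f0; print(round(z,4),f.round(2))
    if f[2]>1.3: break
    z-=.001
np.save("zc.npy",[z,*f0]); print(read_time_s())
E
```

```text
Traceback (most recent call last):
  File "h.py", line 17, in <module>
    ex=np.array([np.cos(yaw),np.sin(yaw),0]); ey=np.array([-np.sin(yaw),np.cos(yaw),0]); Z=np.array([0,0,1.])
                        ^^^
NameError: name 'yaw' is not defined
```

```bash
sed -i 's/^ex=np.array/yaw=np.radians(-11.1); ex=np.array/' h.py
python3 - <<'E'
from h import *
print(read_time_s())
y=.0025
movel(*pose(-.047,y,.055),speed=.15); pause(.15); f0=F(8); print("base",f0.round(2))
z=.046
while z>.030:
    movel(*pose(-.047,y,z),speed=.03); f=F(4)-f0; print(round(z,4),f.round(2))
    if f[2]>1.3: break
    z-=.001
np.save("zc.npy",[z,*f0]); print(read_time_s())
E
```

```text
21.5167
base [ 0.02  0.22 -0.71]
0.046 [-0.1  -0.48  0.3 ]
0.045 [-0.4   0.12  0.46]
0.044 [-0.22 -0.49  0.04]
0.043 [ 0.23 -0.6   0.41]
0.042 [-0.3   0.06 -0.04]
0.041 [ 0.28 -0.89  0.28]
0.04 [-0.52  0.04  1.68]
24.6667
```

Contact came exactly where predicted (z≈0.040). I press slightly more and sweep lane B.

```bash
cat > sweep.py <<'E'
from h import *
def sweep(y,z,f0,xs=np.linspace(-.025,.067,5),y1=None,x0=-.047):
    movel(*pose(x0,y,z),speed=.03); f=F(8)-f0; print("press",f.round(2))
    for i,x in enumerate(xs):
        yy=y if y1 is None else y+(y1-y)*min(1,(i+1)/len(xs))
        movel(*pose(x,yy,z),speed=.07); f=F(3)-f0; print(round(x,3),f.round(2))
        if np.linalg.norm(f)>9: print("HIGH"); break
    movel(*pose(x,yy,.085),speed=.15)
E
python3 - <<'E'
from sweep import *
d=np.load("zc.npy"); f0=d[1:]
sweep(.0025,.0387,f0)
movel(*pose(-.02,.01,.12),speed=.25)
save("wrist","w4.png",s=1.25)
for n in ["scrap_block","scrap_slug","scrap_bar","scrap_angle"]:
    print(n,[(np.round(np.array(d["at"])*1.25).astype(int).tolist(),round(d["confidence"],2)) for d in tip_of("wrist",n)[:3]])
print(read_time_s(),read_finger_gap())
E
```

```text
press [-2.89 -0.04  5.81]
-0.025 [-3.22  0.21  6.04]
-0.002 [-2.58  0.52  5.77]
0.021 [-2.52  0.9   5.95]
0.044 [-2.04  0.    5.63]
0.067 [-0.36  0.06 -0.05]
scrap_block []
scrap_slug []
scrap_bar [([394, 205], 0.16)]
scrap_angle []
28.9 0.021937292097230016
```

View pics/w4.png

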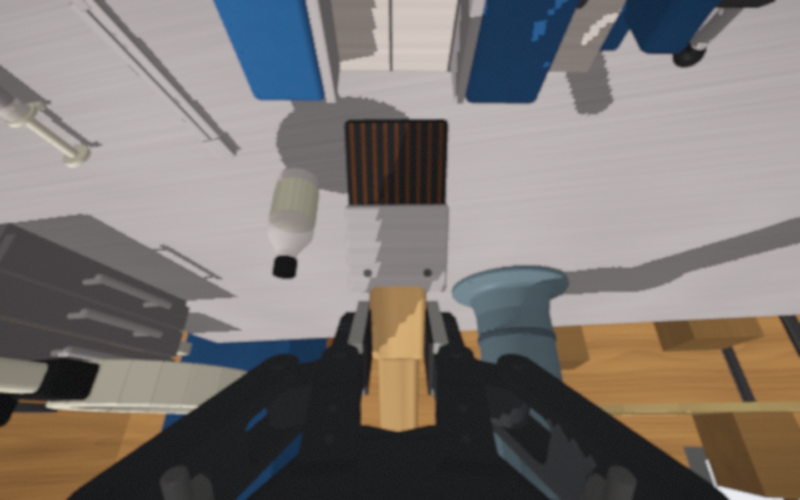

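Run:
```python
from sweep import *
d=np.load("zc.npy"); f0=d[1:]
movel(*pose(-.047,.0175,.085),speed=.25); movel(*pose(-.047,.0175,.05),speed=.12)
sweep(.0175,.0392,f0)
movel(*pose(-.14,.0175,.20),speed=.3)
read_camera("wrist")
for c in("wrist","scene","top"):
    read_camera(c)
    for n in ["scrap_block","scrap_slug","scrap_bar","scrap_angle"]:
        print(c,n,[(np.round(np.array(d["at"])).astype(int).tolist(),round(d["confidence"],2)) for d in tip_of(c,n)[:3]])
print(read_time_s(),read_finger_gap())
P=camera_params("top");a=cv2.cvtColor(read_camera("top"),4)[150:240,250:350];b=cv2.cvtColor(read_camera("scene"),4)[200:310,260:410]
a=cv2.resize(a,None,fx=4,fy=4,interpolation=2);b=cv2.resize(b,None,fx=2.66,fy=360/110,interpolation=2);h=min(a.shape[0],b.shape[0])
cv2.imwrite("pics/c5.png",np.hstack([a[:h],b[:h]])[:, :800])
```

```text
press [-1.38  0.21  2.96]
-0.025 [-1.86  0.6   5.19]
-0.002 [-2.48  0.42  5.36]
0.021 [-1.81  0.34  5.1 ]
0.044 [-2.15 -0.12  5.49]
0.067 [-0.06  0.17  0.25]
wrist scrap_block []
wrist scrap_slug []
wrist scrap_bar []
wrist scrap_angle []
scene scrap_block [([329, 266], 0.57)]
scene scrap_slug [([350, 247], 0.67), ([324, 258], 0.44)]
scene scrap_bar [([330, 265], 0.51), ([316, 260], 0.35)]
scene scrap_angle [([329, 257], 0.6)]
top scrap_block []
top scrap_slug []
top scrap_bar [([217, 260], 0.55)]
top scrap_angle [([467, 206], 0.67)]
35.1333 0.02184878568634583
```

View pics/c5.png

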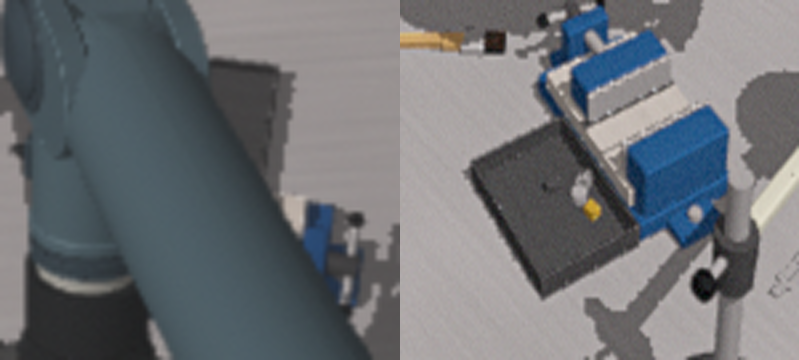

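The scene view shows the yellow block, grey pieces and a dark piece in the tray. Before laying the brush down I verify from above with the wrist camera.

Run:
```python
from h import *
p=np.array(read_eef_pos()); movel(p+[0,-.03,.08],speed=.3)
move_ptp([.58,-.07,.31],[1,0,0,0])
P=camera_params("wrist");im=read_camera("wrist")[:,:,::-1]
cv2.imwrite("pics/w6.png",cv2.resize(im[40:280,80:400],None,fx=2.5,fy=2.5,interpolation=2))
for n in ["scrap_block","scrap_slug","scrap_bar","scrap_angle","tray","lens"]:
    print(n,[(np.round((np.array(d["at"])-[80,40])*2.5).astype(int).tolist(),round(d["confidence"],2)) for d in tip_of("wrist",n)[:3]])
print(read_time_s(),read_finger_gap(),read_ft_force())
```

```text
scrap_block [([302, 234], 0.38)]
scrap_slug [([363, 266], 0.54), ([305, 233], 0.48), ([341, 239], 0.39)]
scrap_bar [([-114, 421], 0.53), ([380, 221], 0.49), ([904, 64], 0.45)]
scrap_angle [([358, 269], 0.38)]
tray [([349, 186], 0.86), ([1252, 392], 0.26), ([589, 301], 0.2)]
lens []
37.1333 0.021958263575070632 [ 0.11289128 -0.71225429 -0.75262093]
```

View pics/w6.png

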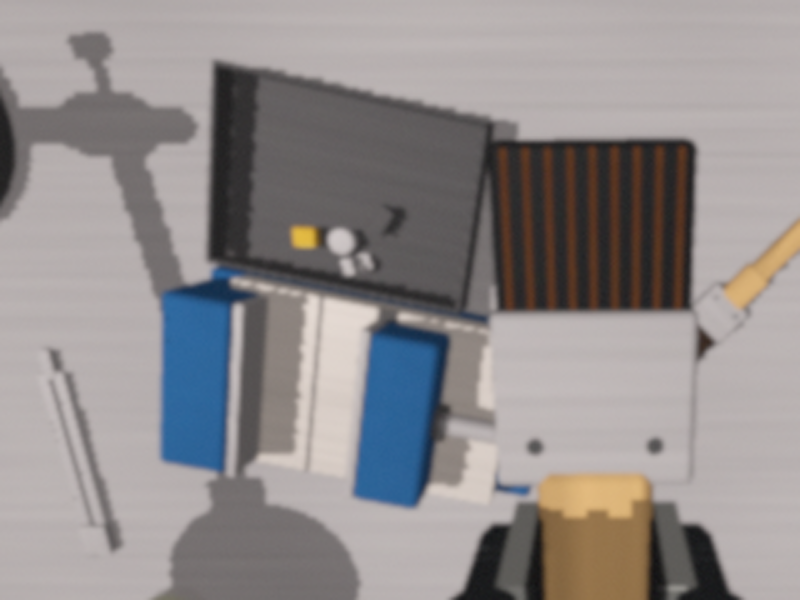

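All four are in the tray (block (303,237), slug (341,240), angle (357,264), bar (392,220)) and the bed is bare. I'll put the brush back where it lay.

Run:
```python
from h import *
a=np.radians(-54.8);bx=np.array([np.cos(a),np.sin(a),0]);O=np.load("O.npy");q=down(a,1);p=O+.02*bx
move_ptp(p+.15*Z,q); pause(.2); f0=F(6)
movel(p+.03*Z,speed=.15); 
for z in(.024,.022,.021,.020): 
    movel(p+z*Z,speed=.04); f=F(4)-f0; print(z,f.round(2))
    if f[2]>2: break
move_gripper(.045); pause(.1); movel(p+.06*Z,speed=.1); movel(p+.2*Z-.08*bx,speed=.2)
P=camera_params("wrist");im=read_camera("wrist")[:,:,::-1];A=cv2.resize(im,None,fx=.62,fy=.62,interpolation=3)
print("ferrule",[(d["at"],round(d["confidence"],2),px2w("wrist",d["at"],.008,P).round(3)) for d in tip_of("wrist","brush_ferrule")][:3],"expected",(O+.075*bx).round(3))
B=cv2.resize(read_camera("scene")[100:340,180:580,::-1],None,fx=.99,fy=248/240); h=248
cv2.imwrite("pics/final.png",np.hstack([A[:h],B[:h]]))
read_camera("top")
print("lens",[(round(d["confidence"],2),px2w("top",d["at"],.2).round(3)) for d in tip_of("top","lens")][:2]); print(read_time_s(),read_ft_force())
```

```text
0.024 [-1.02 -0.51  0.19]
0.022 [-0.02 -0.05 -0.03]
0.021 [-0.53 -0.4   0.11]
0.02 [-2.65  0.96  6.46]
ferrule [([315.4, 51.9], 0.87, array([ 0.562, -0.383,  0.008])), ([194.1, 229.8], 0.76, array([ 0.571, -0.135,  0.008])), ([510.1, 116.0], 0.65, array([ 0.352, -0.454,  0.008]))] expected [ 0.56  -0.383  0.   ]
lens [(0.83, array([0.392, 0.298, 0.2  ]))]
43.1167 [ 0.54829613 -0.41269203  0.0550377 ]
```

View pics/final.png

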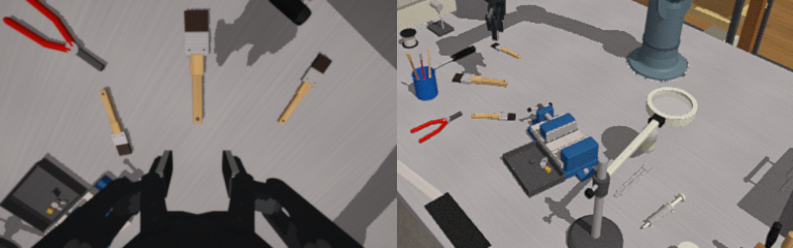

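The brush lies flat at its old place (197,65 in the left half). The magnifier is swung left, the off-cuts are in the tray, and the hand is clear. I'm handing in.

```bash
python3 -c "
from bench import *
pause(.3); sign_off(); print(read_time_s())"
```

```text
the job is handed in; nothing more can be done
the job is handed in; nothing more can be done
```

The job is done and handed in at about 43.5 s of the 72 s allowed. `sign_off` reports no verdict, so the checks below are my own.

**What I did**
- **Magnifier:** I pushed the head left by its rim with the closed fingers. It met its stop at about 38 N on the wrist sensor, which is inside the limits but harder than it needed to be.
- **Brush and sweep:** I picked up the largest of the three brushes and felt the bed at 40 mm. I then swept two overlapping lanes at a slope of about 45 degrees. The upward force was about 3–6 N, firmer than the 2–3 N I aimed for but well under 15 N.
- **Laying down:** I put the brush back where it came from.

**Last checks**
- **Off-cuts:** A close wrist picture, taken before the brush was laid down, showed all four inside the tray and the bed between the jaws bare. The L-shaped piece lies close to the tray's near wall but looked inside it.
- **Brush:** It looks flat on the bench in the last picture, and its ferrule was found within about 2 mm of where I expected it.
- **Magnifier:** The head's position relative to the pivot puts it at its stop. I could not read the joint itself.
- **Robot:** The hand was clear and the wrist force was near zero.

**Disagreements**
- **Detection networks:** They gave false or no hits for the off-cuts, such as a slug reported on the jaw. I relied on the pictures for those.
- **Vise position:** Two estimates differed by about 3.6 mm, so I used a position between them. No side contact with the jaws showed in the forces.

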